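# Find the perished rubber buffer with the hardness gauge

### The arm

A 6-joint arm with a two-finger parallel gripper is mounted at the origin on a cart in front of the work surface, level with it; the furniture and walls round the work are solid. World frame = base frame: x ahead of the robot, y to its left, z up, the work surface at z = 0. Lengths are in m, angles in rad, forces in N, time in s.
With the tool pointing down it reaches from about 0.25 to 0.775 m from the base axis. Payload 4 kg.
Tool frame: the origin (TCP) lies at the very end of the fingers, on their centre line; the grasp point (between the pads) lies 19 mm behind it; z points along the fingers, y is the line along which they close (so a half turn about z gives the same grasp; the last joint's range is limited). The gripper opens to 94 mm and grips with 3 to 60 N. Pads are 16 mm wide; open, the fingers measure 119 mm over their backs; the gripper's body (75 mm by 177 mm) begins 78 mm behind the grasp point.
Start: joints at [1.08, 0.087, 1.371, -0, 1.684, -0.103], TCP at [0.208, 0.509, 0.206] pointing down, gripper open.
Joint ranges: [-3.1, 3.1], [-0.76, 2.03], [0.27, 2.55], [-1.08, 4.22], [0.17, 2.65], [-2.57, 2.57]. Speed limits (rad/s): [2.79, 2.79, 3.14, 3.14, 3.14, 3.14].

### API

Orientations are given as a 3x3 rotation matrix whose columns are the frame's x, y, z axes.
In Python, from plant import * gives the robot as it stands. The module is installed in compiled form; this text tells all that it offers.
- The arm moves only by the shell command python3 -m pendant 'ROWS' [FORCE]. ROWS is JSON, a list of rows, each a list of 7 numbers: the shift along the tool's x, y, z in m, then the turn, a rotation vector about the tool's x, y, z in degrees, then the opening, from 0 (shut) to 1 (fully open). A call has 1 to 20 rows; each row shifts and turns the commanded pose from where the row before left it, along the tool's axes as they then stand; what a row does not reach is not made up. A row lasts 1/10 s, in which the tool goes at most 50 mm and 8.59 degrees, less where a joint would pass 70% of its speed; a pose out of reach is approached as far as the arm can. A call is refused whole if a number of a shift passes 0.05 or a number of a turn 8.59, either way. A call with a gripper value outside its range is refused whole. The fingers move at their own pace and stop on an object; FORCE is the grip in N (left out, the last holds). Time passes only in rows, so rows that do not move let the fingers close. It gives the time, the measured TCP pose, the force, the opening and the grip force at its end, in the units of the state.
- get_obs(): the state, without advancing time (a new reading comes with each control period).
- snapshot(name): name is "side" or "top" or "wrist"; returns a dict with "color" (480x640x3 uint8, red, green, blue), "camera_matrix" (3x3 intrinsics, pixels), "R" (3x3) and "t" (3): a world point X has camera coordinates R X + t. Camera axes: x right, y down, z forward; pixel columns grow to the right and rows downward; lengths in m; the calibration is good to about 2 mm. The wrist camera is an equidistant fisheye: a pixel r from the principal point sees the ray r / f radians off the axis. A picture is of the moment at which its call begins. There is no depth.
- job_done(): hands the job in; it is judged then, once.
Trained networks look in a picture, given as the dict that the camera call returned (one of the last four; its "shot" number tells which), for a name from the list of things; names that differ only in an ending like _2 or _b are one class to them, and where a whole thing is asked for, a point or a joint stands for the part that bears it (a point fixed in the world has none). Each returns a list of dicts, best first, with "score" (0 to 1); they miss things now and then, are a little off and sometimes report something else, mostly with a low value. They report only what shows in the picture. A call takes as long as a camera call. They do not tell look-alikes from the thing itself.
- recognise(picture, label): "bbox" ([left, top, right, bottom] in pixels, round what is visible of it).
- cut_out(picture, label): "region" (480x640 bool, what is visible of it) and "bbox" ([left, top, right, bottom] in pixels, round what is visible of it).
- spot_point(picture, label): "at" ([row, column] in pixels: a listed point, or the origin of a listed thing).
The state is a dict: "t": time; "qpos": joint angles; "qvel": joint speeds; "tau": joint torques, N m; "tool_pos": TCP position; "tcp_rot": TCP orientation; "wrist_force": force on the tool from outside, world axes, zero at the start; "wrist_torque": the same for the moment, N m; "gripper_width": finger opening in m; "gripper_force": force on a finger pad.
Only numpy, scipy, OpenCV 4.12 (cv2) and the standard library are available. Lean on these libraries where they do the work, as an engineer would, in place of code of your own. Each camera call takes 0.05 s, during which the arm holds its last target. There are 200 camera calls.

### The job

One of the three rubber buffers has a perished, soft core. Take the sprung-pin gauge from its stand and press it square on the middle of one buffer after another until you have measured the soft one itself, its foot flush on the steel rim under a light load and steady for a second; never press a buffer harder than 25 N. Then stand the gauge back in its stand, lay the soft buffer flat in the empty tray, and leave the two firm buffers where they are.

Things in the scene. Friction and masses are not known exactly. Their poses are not given: they have to be found in the camera images.
- gauge: hardness gauge standing upright in its stand, 0.29 kg. Origin: centre of the underside of its round steel foot (40 mm across), z up. Grey grip barrel, 30 mm (x) by 24 mm (y), z = 32 to 107 mm: take it firmly across the 24 mm (fingers closing along y) at z = 88 mm. Its pin sticks 12 mm out below the foot; a pointer on the pin shows at the white scale on the -x face
- gauge_pin (a joint): how far the pin is pushed up into the gauge: 0 (fully out) to 0.0125 m; spring 0.4 N per mm. With the foot flush on a rim, pin and core share 11.5 mm: on a firm core the pin is pushed in about 9.3 mm (core sinks 2 mm, pin force 4 N), on the soft core about 3.5 mm (core sinks 8 mm, pin force 1.5 N)
- stand: wooden block 72 x 72 mm, 24 mm high, fixed to the bench; a round pocket 49 mm across and 6 mm deep in its top takes the gauge's foot, and a 21 mm bore below it clears the pin. Origin: centre of the underside, z up. The bench vice beside it is tall: carry things over it with their undersides 0.17 m up or more, and from the start rise first, clear of the torch rest
- stand_seat (a point): centre of the pocket's floor, 18 mm above the bench: where the centre of the gauge's foot belongs
- tray: empty aluminium tray 140 x 140 mm, 18 mm high, walls and floor 4 to 5 mm thick, fixed to the bench. Origin: centre of the underside, sides along its x and y
- dapping_block: bystander: brass cube with a hollow in the top, 45 mm
- punch1: bystander: steel punch lying on the bench, 72 mm long, 12 mm thick
- wood_block: bystander: wooden block 55 x 85 x 38 mm
- buffer_a: one of three look-alike loose buffers, 0.2 kg: steel cup 48 mm across, 22 mm tall, on a 42 mm screw foot; rubber core 27 mm across in its top, 0.5 mm below the 10 mm wide rim. Screwed out differently each time: rim 34 to 44 mm above the bench, not told by the pose. Two cores firm, one soft, in any order. Take it across the cup at z = 28 mm. Origin: centre of the underside, z up
- buffer_b: one of three look-alike loose buffers, 0.2 kg: steel cup 48 mm across, 22 mm tall, on a 42 mm screw foot; rubber core 27 mm across in its top, 0.5 mm below the 10 mm wide rim. Screwed out differently each time: rim 34 to 44 mm above the bench, not told by the pose. Two cores firm, one soft, in any order. Take it across the cup at z = 28 mm. Origin: centre of the underside, z up
- buffer_c: one of three look-alike loose buffers, 0.2 kg: steel cup 48 mm across, 22 mm tall, on a 42 mm screw foot; rubber core 27 mm across in its top, 0.5 mm below the 10 mm wide rim. Screwed out differently each time: rim 34 to 44 mm above the bench, not told by the pose. Two cores firm, one soft, in any order. Take it across the cup at z = 28 mm. Origin: centre of the underside, z up
- gauge_foot: the round steel foot of the gauge, 40 mm across, fixed to it; origin and axes as the gauge's. Once it lands on a buffer's rigid rim the force rises steeply above the pin's own, about 7 N per mm and with a knock if it lands faster than 10 mm/s: land slowly. A total of 5 to 12 N is a good light load
Not all that is in view belongs to the job. Leave any blue look-alike of the buffer_b alone.

How it is judged:
On the way, in this order (a step that is already met when the one before it is completed fails the run):
1. the gauge stands upright on the middle of the soft buffer with its foot flush on the rim, the foot itself carrying load (contact force between gauge_foot and buffer_b above 1.5 N and horizontal distance between gauge_foot and buffer_b below 0.009 m and angle between gauge's own z axis and vertical below 0.07 rad), for 0.4 s.
2. the gauge stands in its stand again, let go (horizontal distance between gauge_foot and stand_seat below 0.006 m and z of gauge_foot in the frame of stand_seat below 0.002 m and angle between gauge's own z axis and vertical below 0.05 rad and linear speed of gauge below 0.02 m/s and contact force between the fingers and gauge below 0.1 N), for 0.2 s.
At the end, for the whole second after the job is handed in: The gauge stands upright in its stand's pocket (foot within 6 mm of the middle and 2 mm of the floor), the soft buffer lies flat and upright on the tray's floor, both are at rest and let go, and the two firm buffers are within 20 mm of where they stood (horizontal distance between gauge_foot and stand_seat below 0.006 m and z of gauge_foot in the frame of stand_seat below 0.002 m and angle between gauge's own z axis and vertical below 0.05 rad and linear speed of each of gauge, buffer_b below 0.02 m/s and x of buffer_b in the frame of tray between -0.05 and 0.05 m and y of buffer_b in the frame of tray between -0.05 and 0.05 m and z of buffer_b in the frame of tray below 0.008 m and angle between buffer_b's own z axis and vertical below 0.08 rad and distance of each of buffer_a, buffer_c from where it was at the start of the episode below 0.02 m); the robot touches nothing.
It fails at once if a buffer is pressed with the gauge harder than 25 N (contact force between gauge and buffer_a above 25 N or contact force between gauge and buffer_b above 25 N or contact force between gauge and buffer_c above 25 N).
It fails at once if a firm buffer is moved by more than 30 mm (distance of any of buffer_a, buffer_c from where it was at the start of the episode above 0.03 m).
It fails at once if the gauge is tipped over (angle between gauge's own z axis and vertical above 0.6 rad).
It fails at once if a bystander is moved by more than 30 mm (distance of any of dapping_block, punch1, wood_block from where it was at the start of the episode above 0.03 m).
It also fails if it takes over 72 s, if anything falls off the work surface, if the arm or the gripper's body presses on something with over 40 N, if the wrist force passes 120 N, or if a joint passes its speed limit or range.

## Working session

There is one attempt and no reset: what is moved stays moved. The work goes in short steps, Python scripts to look and compute and a shell command to move; the robot and the scene stay as the last step left them, time stands still between calls to the robot, and variables do not carry over. Pictures are saved under pics/ and viewed, at most 10 in all, crops included, and the job is handed in when it is done.

```bash
mkdir -p pics; cat > h.py <<'E'
from plant import *
import numpy as np, cv2
def save(p,n): cv2.imwrite('pics/'+n+'.png',p['color'][:,:,::-1])
def ray(p,px):
    K=np.array(p['camera_matrix']);R=np.array(p['R']);t=np.array(p['t'])
    d=np.linalg.inv(K)@np.array([px[0],px[1],1.]);
    if p.get('fish'):
        r=np.hypot(d[0],d[1]);d=np.array([d[0]/r*np.sin(r),d[1]/r*np.sin(r),np.cos(r)]) if r>1e-9 else np.array([0,0,1.])
    return -R.T@t,R.T@d
def atz(p,px,z):
    c,d=ray(p,px);return c+d*(z-c[2])/d[2]
def tri(p1,x1,p2,x2):
    a,u=ray(p1,x1);b,v=ray(p2,x2);u=u/np.linalg.norm(u);v=v/np.linalg.norm(v)
    s=np.linalg.lstsq(np.c_[u,-v],b-a,rcond=None)[0]
    return (a+u*s[0]+b+v*s[1])/2,np.linalg.norm(a+u*s[0]-b-v*s[1])
def shot(n):
    p=dict(snapshot(n)); 
    if n=='wrist':p['fish']=1
    return p
E
python3 - <<'E'
from h import *
np.set_printoptions(precision=3,suppress=True)
o=get_obs();print(o['t'],o['tool_pos'],o['tcp_rot'],o['wrist_force'])
for n in('top','side'):
    p=shot(n);save(p,n+'0');print(n,-np.array(p['R']).T@p['t'])
    for l in('gauge','stand','tray','buffer_a','dapping_block','punch1','wood_block'):
        for r in recognise(p,l)[:5]: print(l,round(r['score'],2),np.round(r['bbox']))
        for r in spot_point(p,l)[:5]:
            a=r['at'];print('   pt',round(r['score'],2),np.round(a),atz(p,(a[1],a[0]),0))
E
```

```text
0.0 [0.208 0.509 0.204] [[-0.926  0.378 -0.001]
 [ 0.378  0.926 -0.002]
 [ 0.    -0.002 -1.   ]] [ 0.561 -0.022  0.516]
top [ 0.422 -0.157  0.972]
gauge 0.56 [169. 301. 204. 329.]
   pt 0.71 [313. 193.] [0.468 0.036 0.   ]
   pt 0.67 [314. 196.] [0.467 0.03  0.   ]
tray 0.73 [353. 293. 451. 392.]
   pt 0.74 [338. 406.] [ 0.422 -0.334  0.   ]
   pt 0.59 [214. 291.] [ 0.645 -0.134  0.   ]
   pt 0.35 [315. 193.] [0.465 0.036 0.   ]
   pt 0.28 [313. 194.] [0.467 0.035 0.   ]
   pt 0.2 [142. 276.] [ 0.78  -0.106  0.   ]
buffer_a 0.97 [376. 226. 405. 255.]
buffer_a 0.8 [274. 197. 299. 223.]
buffer_a 0.7 [328. 192. 354. 221.]
buffer_a 0.57 [201. 189. 230. 216.]
   pt 0.95 [243. 389.] [ 0.59  -0.309  0.   ]
   pt 0.82 [211. 340.] [ 0.65  -0.223  0.   ]
   pt 0.71 [205. 215.] [0.66  0.003 0.   ]
   pt 0.57 [214. 292.] [ 0.643 -0.135  0.   ]
dapping_block 0.83 [186. 132. 221. 167.]
   pt 0.63 [152. 206.] [0.759 0.022 0.   ]
   pt 0.5 [338. 407.] [ 0.423 -0.336  0.   ]
wood_block 0.79 [413. 170. 468. 212.]
wood_block 0.55 [193. 306. 208. 326.]
   pt 0.59 [193. 434.] [ 0.682 -0.394  0.   ]
side [ 0.503 -1.209  0.635]
gauge 0.88 [253. 164. 269. 199.]
   pt 0.54 [206. 261.] [0.467 0.074 0.   ]
stand 0.26 [189. 267. 280. 325.]
tray 0.64 [189. 268. 281. 324.]
   pt 0.62 [295. 239.] [ 0.426 -0.321  0.   ]
buffer_a 0.89 [338. 242. 362. 270.]
buffer_a 0.76 [333. 200. 348. 221.]
buffer_a 0.69 [311. 268. 335. 292.]
buffer_a 0.57 [331. 227. 349. 244.]
   pt 0.86 [261. 347.] [ 0.655 -0.21   0.   ]
   pt 0.73 [286. 325.] [ 0.598 -0.302  0.   ]
   pt 0.52 [219. 341.] [ 0.667 -0.013  0.   ]
dapping_block 0.84 [364. 194. 390. 216.]
dapping_block 0.35 [330. 226. 349. 242.]
   pt 0.9 [212. 377.] [ 0.763  0.019 -0.   ]
punch1 0.26 [352. 283. 398. 327.]
   pt 0.42 [236. 394.] [ 0.78  -0.109  0.   ]
wood_block 0.91 [350. 280. 398. 331.]
   pt 0.62 [312. 374.] [ 0.684 -0.392  0.   ]
   pt 0.48 [260. 347.] [ 0.656 -0.204  0.   ]
```

View pics/top0.png

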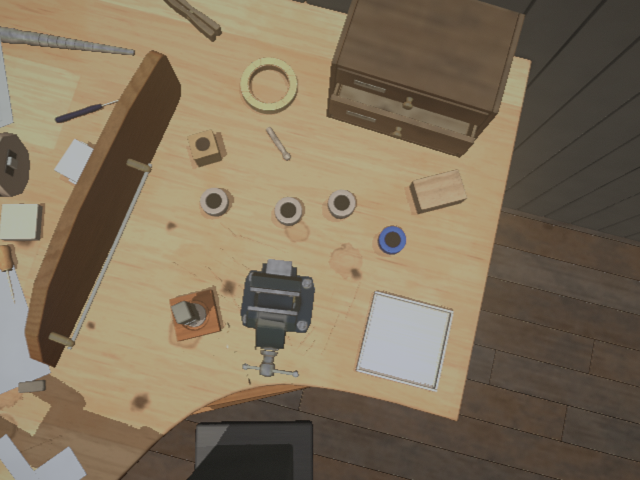

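View pics/side0.png

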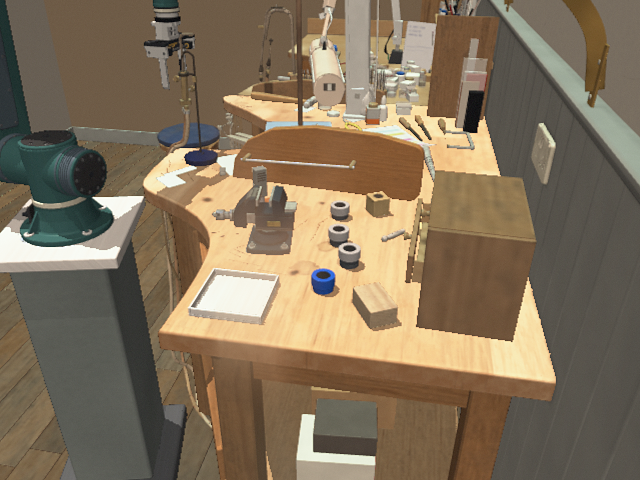

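The top view shows the grey/black-cored buffers at (215,201), (288,210) and (341,204). The blue look-alike is at (392,240), the stand with the gauge at (195,314), the vice at (278,305) and the tray at (405,340). The board at the left is the torch rest. I'll rise first, then go above the gauge and look.

```bash
python3 -m pendant '[[0,0,-0.045,0,0,0,1],[0,0,-0.045,0,0,0,1],[0,0,-0.045,0,0,0,1],[-0.035,-0.0285,0,0,0,0,1],[-0.035,-0.0285,0,0,0,0,1],[-0.035,-0.0285,0,0,0,0,1],[-0.035,-0.0285,0,0,0,0,1],[-0.035,-0.0285,0,0,0,0,1],[-0.035,-0.0285,0,0,0,0,1],[-0.035,-0.0285,0,0,0,0,1],[-0.035,-0.0285,0,0,0,0,1],[-0.035,-0.0285,0,0,0,0,1],[-0.035,-0.0285,0,0,0,0,1],[-0.035,-0.0285,0,0,0,0,1],[-0.035,-0.0285,0,0,0,0,1],[0,0,0,0,0,0,1],[0,0,0,0,0,0,1]]' 30
python3 - <<'E'
from h import *
np.set_printoptions(precision=3,suppress=True)
o=get_obs();print(o['t'],o['tool_pos'],o['tcp_rot'],o['wrist_force'])
p=shot('wrist');save(p,'w1');print(-np.array(p['R']).T@p['t'],p['camera_matrix'])
for l,z in(('gauge',.018),('stand',0),('stand_seat',.018),('tray',0),('buffer_a',0)):
  for f in(spot_point,):
    for r in f(p,l)[:4]:
        a=r['at'];print(l,round(r['score'],2),np.round(a),atz(p,(a[1],a[0]),z))
E
```

```text
t: 3.2
tool_pos: [0.4675, 0.0331, 0.3401]
tcp_rot: [[-0.925, 0.38, -0.001], [0.38, 0.925, 0.001], [0.001, 0.0, -1.0]]
wrist_force: [-0.8, -0.3, 0.5]
gripper_width: 0.0938
gripper_force: 0.0
3.2 [0.468 0.033 0.34 ] [[-0.925  0.38  -0.001]
 [ 0.38   0.925  0.001]
 [ 0.001  0.    -1.   ]] [-0.756 -0.273  0.497]
[0.395 0.064 0.519] [[371.648   0.    321.578]
 [  0.    371.648 245.044]
 [  0.      0.      1.   ]]
gauge 0.92 [197. 318.] [0.46  0.031 0.018]
stand 0.76 [198. 317.] [0.465 0.029 0.   ]
stand_seat 0.5 [336. 267.] [ 0.628 -0.123  0.018]
tray 0.85 [259. 112.] [ 0.42 -0.32  0.  ]
buffer_a 0.97 [361. 225.] [ 0.655 -0.22   0.   ]
buffer_a 0.94 [337. 269.] [ 0.64  -0.128  0.   ]
buffer_a 0.91 [320. 348.] [ 0.659 -0.     0.   ]
buffer_a 0.19 [257. 108.] [ 0.415 -0.326  0.   ]
```

View pics/w1.png

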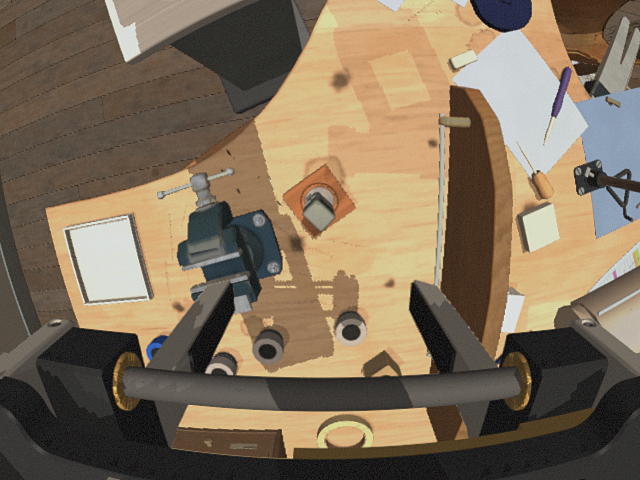

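The wrist view shows the gauge's grey barrel at (320,212) on the reddish stand at (320,200), with the vice to the left at (225,245). I need a zoomed crop for the barrel's yaw.

```bash
python3 - <<'E'
import cv2,numpy as np
i=cv2.imread('pics/w1.png')[150:250,270:370]
cv2.imwrite('pics/w1c.png',cv2.resize(i,(600,600),interpolation=cv2.INTER_CUBIC))
E
```

```text
(no output)
```

View pics/w1c.png

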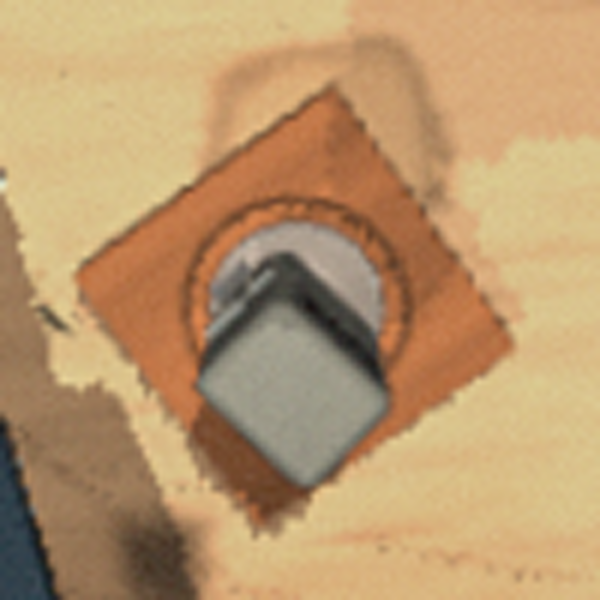

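The top face corners in the crop are (197,385), (288,318), (388,392) and (312,488). The scale (−x) face is at the upper left, and the short 24 mm edges run lower-left to upper-right.

```bash
cat >> h.py <<'E'
E
python3 - <<'E'
from h import *
np.set_printoptions(precision=4,suppress=True)
p=shot('wrist')
f=lambda c,z:atz(p,(270+(c[0]+.5)/6-.5,150+(c[1]+.5)/6-.5),z)
L,T,R,B=[f(c,.125) for c in((197,385),(288,318),(388,392),(312,488))]
for a in(L,T,R,B):print(a)
print('centre',(L+T+R+B)/4)
print('lens',[np.linalg.norm(x) for x in(T-L,R-B,R-T,B-L)])
y=(T-L)+(R-B);x=(R-T)+(B-L)
print('x yaw',np.degrees(np.arctan2(x[1],x[0])),'y yaw',np.degrees(np.arctan2(y[1],y[0])))
S=[f(c,.024) for c in((332,85),(515,345),(262,530),(78,272))]
print('stand',S,np.mean(S,0));
for i in range(4):
    d=S[(i+1)%4]-S[i];print(np.linalg.norm(d),np.degrees(np.arctan2(d[1],d[0])))
q=shot('top')
for z in(.125,):print(atz(q,(185,311),z))
print(get_obs()['qpos'])
# refine buffers rough from top+wrist
E
```

```text
[0.4573 0.0176 0.125 ]
[0.4521 0.0375 0.125 ]
[0.4714 0.0491 0.125 ]
[0.4828 0.0296 0.125 ]
centre [0.4659 0.0334 0.125 ]
lens [np.float64(0.020480719882577048), np.float64(0.022493151660446537), np.float64(0.022519601748537527), np.float64(0.028223804463216515)]
x yaw 27.751460753121894 y yaw 112.77730630438359
stand [array([0.422 , 0.0592, 0.024 ]), array([0.4918, 0.0756, 0.024 ]), array([0.5103, 0.0062, 0.024 ]), array([ 0.4392, -0.0093,  0.024 ])] [0.4658 0.0329 0.024 ]
0.07172994734385126 13.196257996079746
0.07185848119426716 -75.10770001366483
0.07273768964999723 -167.7203682199352
0.07067239055097836 104.11109732824748
[0.4652 0.0233 0.125 ]
[-0.0472 -0.0821  1.274   0.0001  1.949  -1.2319]
```

```bash
python3 -m pendant '[[0,0,0.023,0,0,-7.7,0.6],[0,0,0.023,0,0,-7.7,0.6],[0,0,0.023,0,0,-7.7,0.6],[0,0,0.023,0,0,-7.7,0.6],[0,0,0.023,0,0,-7.7,0.6],[0,0,0.023,0,0,-7.7,0.6],[0,0,0,0,0,0,0.6],[0,0,0,0,0,0,0.6]]' 
python3 - <<'E'
from h import *
p=shot('wrist');c=cut_out(p,'gauge')
print([(r['score'],r['bbox']) for r in c])
np.save('w2.npy',p,allow_pickle=True)
# project nominal gauge axis
i=p['color'][:,:,::-1].copy()
cv2.imwrite('pics/w2.png',cv2.resize(i[90:330,200:440],(600,600),interpolation=cv2.INTER_CUBIC))
E
```

```text
t: 4.4
tool_pos: [0.4674, 0.034, 0.2028]
tcp_rot: [[-0.915, -0.404, -0.0], [-0.404, 0.915, 0.0], [0.0, 0.0, -1.0]]
wrist_force: [0.6, 0.9, 0.6]
gripper_width: 0.0564
gripper_force: 0.0
[(0.84, [298.8, 204.5, 338.7, 265.9])]
```

View pics/w2.png

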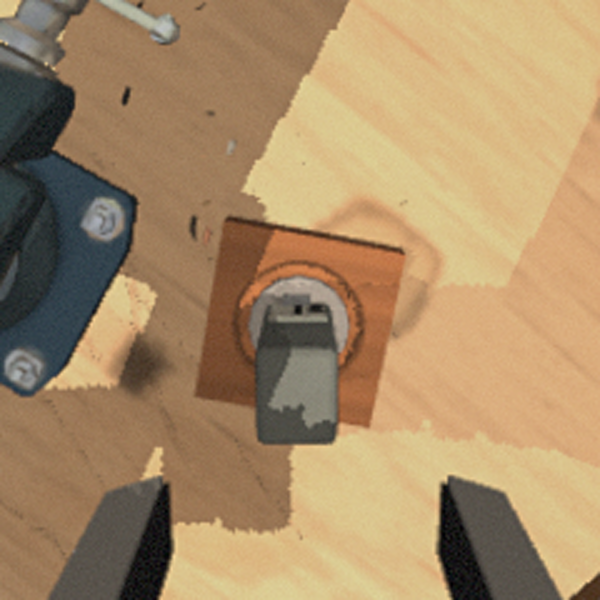

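The barrel is square to the fingers within about a degree and about 1.5 mm to the left. I'll descend and grip.

```bash
python3 -m pendant '[[0.001,-0.0015,0.02,0,0,0,0.6],[0,0,0.025,0,0,0,0.6],[0,0,0.025,0,0,0,0.6],[0,0,0.025,0,0,0,0.6],[0,0,0.0208,0,0,0,0.6],[0,0,0,0,0,0,0.6],[0,0,0,0,0,0,0],[0,0,0,0,0,0,0],[0,0,0,0,0,0,0],[0,0,0,0,0,0,0],[0,0,0,0,0,0,0]]' 45

```

```text
t: 5.6
tool_pos: [0.4678, 0.0319, 0.0876]
tcp_rot: [[-0.914, -0.406, 0.002], [-0.406, 0.914, -0.0], [-0.002, -0.001, -1.0]]
wrist_force: [0.4, -0.3, 3.3]
gripper_width: 0.0237
gripper_force: 45.0
```

```bash
python3 -m pendant '[[0,0,-0.01,0,0,0,0],[0,0,-0.03,0,0,0,0],[0,0,-0.04,0,0,0,0],[0,0,-0.04,0,0,0,0],[0,0,-0.04,0,0,0,0],[0,0,-0.02,0,0,0,0],[-0.032,-0.021,0,0,0,0,0],[-0.032,-0.021,0,0,0,0,0],[-0.032,-0.021,0,0,0,0,0],[-0.032,-0.021,0,0,0,0,0],[0,0,0,0,0,0,0],[0,0,0,0,0,0,0]]' 
python3 - <<'E'
from h import *
np.set_printoptions(precision=4,suppress=True)
print(get_obs()['qpos'])
for n in('wrist','top'):
    p=shot(n);save(p,n+'3')
    for r in cut_out(p,'buffer_a')[:6]:
        ys,xs=np.nonzero(r['region']);m=r['region'].astype(np.uint8)
        print(n,'cut',round(r['score'],2),np.round(r['bbox']),len(xs),'at z.02',atz(p,(xs.mean(),ys.mean()),.02))
    for r in spot_point(p,'buffer_a')[:5]:
        a=r['at'];print('   pt',round(r['score'],2),np.round(a,1),atz(p,(a[1],a[0]),0))
E
```

```text
t: 6.8
tool_pos: [0.6181, 0.0071, 0.2644]
tcp_rot: [[-0.914, -0.406, -0.005], [-0.406, 0.914, 0.001], [0.004, 0.003, -1.0]]
wrist_force: [-0.6, -0.2, -3.9]
gripper_width: 0.0236
gripper_force: 45.0
[-0.0803  0.2432  1.0764  0.0002  1.827  -2.0693]
wrist cut 0.94 [ 81.  80. 122. 119.] 1176 at z.02 [ 0.5921 -0.3085  0.02  ]
wrist cut 0.76 [183. 164. 231. 209.] 1462 at z.02 [ 0.6456 -0.1296  0.02  ]
wrist cut 0.75 [278. 222. 315. 260.] 584 at z.02 [ 0.6606 -0.0099  0.02  ]
wrist cut 0.57 [113. 148. 159. 189.] 1354 at z.02 [ 0.6578 -0.2238  0.02  ]
   pt 0.92 [167.5 145.8] [ 0.6562 -0.2209  0.    ]
   pt 0.92 [100.  109.4] [ 0.5915 -0.308   0.    ]
   pt 0.87 [184.5 211.2] [ 0.6435 -0.1289  0.    ]
   pt 0.64 [241.1 301.5] [0.6646 0.0018 0.    ]
top cut 0.83 [331. 192. 357. 220.] 643 at z.02 [ 0.6582 -0.2227  0.02  ]
top cut 0.81 [274. 196. 300. 224.] 636 at z.02 [ 0.6446 -0.1283  0.02  ]
top cut 0.79 [204. 190. 228. 217.] 582 at z.02 [0.6613 0.0003 0.02  ]
top cut 0.67 [376. 226. 407. 253.] 628 at z.02 [ 0.5914 -0.3097  0.02  ]
   pt 0.95 [207.8 216.7] [ 0.6553 -0.0006  0.    ]
   pt 0.92 [209.4 342.3] [ 0.6519 -0.2264  0.    ]
   pt 0.89 [214.  288.3] [ 0.6436 -0.129   0.    ]
   pt 0.84 [241.9 389.2] [ 0.592  -0.3097  0.    ]
```

View pics/wrist3.png

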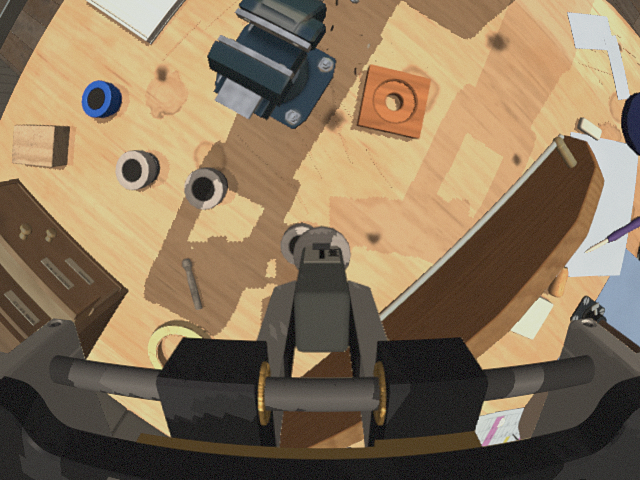

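The wrist view shows the gauge held upright with its foot near (325,243). The three grey buffers are at (300,240), (207,187) and (137,170), and the blue one is at (100,99). Next I'll get the foot offset and the move to the nearest buffer.

```bash
cat >> h.py <<'E'
B=np.array([[.660,.001],[.645,-.129],[.657,-.2235]])
def go(xy,off=(0,0)):
    o=get_obs();R=np.array(o['tcp_rot']);d=np.r_[np.array(xy)-np.array(o['tool_pos'])[:2],0]
    print('tool xy shift',np.round(R.T@d,4),'tcp',np.round(o['tool_pos'],4))
E
python3 - <<'E'
from h import *
np.set_printoptions(precision=4,suppress=True)
o=get_obs();R=np.array(o['tcp_rot']);p=shot('wrist')
for px in((325,243),(325,246)):
    w=atz(p,px,o['tool_pos'][2]-.0696);print(w,'in tool',R.T@(w-o['tool_pos']))
for r in spot_point(p,'gauge_foot')[:1]+spot_point(p,'gauge')[:1]:
    a=r['at'];w=atz(p,(a[1],a[0]),o['tool_pos'][2]-.0696);print(a,w,'in tool',R.T@(w-o['tool_pos']))
for k in range(3):go(B[k])
E
```

```text
[0.6078 0.0062 0.1984] in tool [0.0096 0.0028 0.0696]
[0.6097 0.0071 0.1984] in tool [0.0074 0.0028 0.0696]
[254.3, 319.5] [0.6168 0.006  0.1984] in tool [ 0.0014 -0.001   0.0696]
[253.1, 321.1] [0.6156 0.0067 0.1984] in tool [0.0022 0.0001 0.0696]
tool xy shift [-0.0359 -0.023   0.0001] tcp [0.6178 0.0074 0.2675]
tool xy shift [ 0.0306 -0.1357  0.    ] tcp [0.6178 0.0074 0.2675]
tool xy shift [ 0.0581 -0.2269  0.0001] tcp [0.6178 0.0074 0.2675]
```

```bash
python3 -m pendant '[[-0.019,-0.0115,0.02,0,0,0,0],[-0.019,-0.0115,0.03,0,0,0,0],[0,0,0.035,0,0,0,0],[0,0,0.03,0,0,0,0],[0,0,0.0175,0,0,0,0],[0,0,0.005,0,0,0,0],[0,0,0,0,0,0,0],[0,0,0,0,0,0,0],[0,0,0,0,0,0,0]]'; python3 -c "
from h import *
go(B[0])"
python3 -m pendant '[[0,0,0.001,0,0,0,0],[0,0,0.001,0,0,0,0],[0,0,0.001,0,0,0,0],[0,0,0.001,0,0,0,0],[0,0,0.001,0,0,0,0],[0,0,0.001,0,0,0,0],[0,0,0.001,0,0,0,0],[0,0,0.001,0,0,0,0],[0,0,0.001,0,0,0,0],[0,0,0.001,0,0,0,0],[0,0,0.001,0,0,0,0],[0,0,0.001,0,0,0,0]]'
```

```text
t: 8.15
tool_pos: [0.6635, 0.0016, 0.1316]
tcp_rot: [[-0.914, -0.406, 0.004], [-0.406, 0.914, -0.0], [-0.004, -0.002, -1.0]]
wrist_force: [0.2, -0.1, -3.9]
gripper_width: 0.0235
gripper_force: 45.0
tool xy shift [ 0.0034  0.0009 -0.    ] tcp [0.6635 0.0016 0.1316]
t: 9.35
tool_pos: [0.6623, 0.0017, 0.1171]
tcp_rot: [[-0.914, -0.406, 0.0], [-0.406, 0.914, 0.0], [-0.0, 0.0, -1.0]]
wrist_force: [0.4, -0.1, -3.6]
gripper_width: 0.0235
gripper_force: 45.0
```

```bash
g(){ grep -E "^t:|tool_pos|wrist_force"; }
python3 -m pendant '[[0,0,0.001,0,0,0,0],[0,0,0.001,0,0,0,0],[0,0,0.001,0,0,0,0],[0,0,0,0,0,0,0]]'|g
python3 -m pendant '[[0,0,0.0008,0,0,0,0],[0,0,0.0008,0,0,0,0],[0,0,0,0,0,0,0]]'|g
```

```text
t: 9.75
tool_pos: [0.6623, 0.0017, 0.1141]
wrist_force: [0.4, -0.5, -1.8]
t: 10.05
tool_pos: [0.6624, 0.0017, 0.1126]
wrist_force: [-0.5, -0.0, -1.6]
```

```bash
g(){ grep -E "^t:|tool_pos|wrist_force"; }
python3 -m pendant '[[0,0,0.0008,0,0,0,0],[0,0,0.0008,0,0,0,0],[0,0,0,0,0,0,0]]'|g
python3 -m pendant '[[0,0,0.0008,0,0,0,0],[0,0,0.0008,0,0,0,0],[0,0,0,0,0,0,0]]'|g
```

```text
t: 10.35
tool_pos: [0.6624, 0.0017, 0.111]
wrist_force: [-0.4, -0.7, -1.9]
t: 10.65
tool_pos: [0.6624, 0.0017, 0.1094]
wrist_force: [0.4, -0.4, -1.1]
```

```bash
g(){ grep -E "^t:|tool_pos|wrist_force"; }
python3 -m pendant '[[0,0,0.0008,0,0,0,0],[0,0,0.0008,0,0,0,0],[0,0,0,0,0,0,0]]'|g
python3 -m pendant '[[0,0,0.0008,0,0,0,0],[0,0,0,0,0,0,0]]'|g
```

```text
t: 10.95
tool_pos: [0.6624, 0.0017, 0.1078]
wrist_force: [-0.7, 0.5, -0.8]
t: 11.15
tool_pos: [0.6624, 0.0017, 0.107]
wrist_force: [-0.1, -0.3, -1.1]
```

Pin force here is already about 2.8 N with no rim landing, above the soft core's 1.5 N, so this one looks firm. On to the next buffer.

```bash
g(){ grep -E "^t:|tool_pos|wrist_force"; }
python3 -m pendant '[[0,0,-0.01,0,0,0,0],[0,0,-0.02,0,0,0,0],[0,0,-0.015,0,0,0,0],[0.0165,-0.028,0,0,0,0,0],[0.0165,-0.028,0,0,0,0,0],[0.0165,-0.028,0,0,0,0,0],[0.0165,-0.028,0,0,0,0,0],[0,0,0,0,0,0,0],[0,0,0,0,0,0,0]]'|g
python3 - <<'E'
from h import *
go(B[1])
f=[]
for i in range(5): shot('side'); f.append(get_obs()['wrist_force'][2])
print(np.mean(f),np.std(f))
E
```

```text
t: 12.05
tool_pos: [0.6475, -0.1282, 0.1523]
wrist_force: [-0.7, 1.2, -3.9]
tool xy shift [ 0.0027  0.0003 -0.    ] tcp [ 0.6475 -0.1282  0.1523]
-3.1666802886503715 0.2171112038954298
```

```bash
g(){ grep -E "^t:|tool_pos|wrist_force"; }
cat >> h.py <<'E'
def wf(n=5):
    f=[]
    for i in range(n): shot('side'); f.append(get_obs()['wrist_force'][2])
    o=get_obs();print('z',round(o['tool_pos'][2],4),'F',round(np.mean(f),2),'+-',round(np.std(f)/n**.5,2),'t',o['t'])
E
python3 -m pendant '[[0,0,0.014,0,0,0,0],[0,0,0.011,0,0,0,0],[0,0,0.003,0,0,0,0],[0,0,0.001,0,0,0,0],[0,0,0.001,0,0,0,0],[0,0,0.001,0,0,0,0],[0,0,0.001,0,0,0,0],[0,0,0.001,0,0,0,0],[0,0,0.001,0,0,0,0],[0,0,0.001,0,0,0,0],[0,0,0.001,0,0,0,0],[0,0,0.001,0,0,0,0]]'|g
python3 -c "from h import *;wf()"
python3 -m pendant '[[0,0,0.0008,0,0,0,0],[0,0,0.0008,0,0,0,0],[0,0,0,0,0,0,0]]'|g
python3 -m pendant '[[0,0,0.0008,0,0,0,0],[0,0,0.0008,0,0,0,0],[0,0,0,0,0,0,0]]'|g
```

```text
t: 13.5
tool_pos: [0.6477, -0.1275, 0.1152]
wrist_force: [0.8, -1.0, -2.2]
z 0.1152 F -2.01 +- 0.27 t 13.75
t: 14.05
tool_pos: [0.6477, -0.1275, 0.1134]
wrist_force: [0.4, -0.6, -1.5]
t: 14.35
tool_pos: [0.6477, -0.1276, 0.1118]
wrist_force: [0.5, 0.6, -1.3]
```

```bash
g(){ grep -E "^t:|tool_pos|wrist_force"; }
python3 -m pendant '[[0,0,0.0008,0,0,0,0],[0,0,0.0008,0,0,0,0],[0,0,0,0,0,0,0]]'|g
python3 -c "from h import *;wf()"
python3 -m pendant '[[0,0,0.0008,0,0,0,0],[0,0,0.0004,0,0,0,0],[0,0,0,0,0,0,0]]'|g
python3 -c "from h import *;wf()"
```

```text
t: 14.65
tool_pos: [0.6477, -0.1275, 0.1102]
wrist_force: [-0.2, -0.7, 0.2]
z 0.1103 F 0.13 +- 0.19 t 14.9
t: 15.2
tool_pos: [0.6477, -0.1275, 0.109]
wrist_force: [0.4, -0.4, 0.8]
z 0.1091 F 0.12 +- 0.21 t 15.45
```

Force is +3.4 N with no rim contact yet, so this one is firm. On to the third.

```bash
g(){ grep -E "^t:|tool_pos|wrist_force"; }
python3 -m pendant '[[0,0,-0.01,0,0,0,0],[0,0,-0.02,0,0,0,0],[0,0,-0.012,0,0,0,0],[0.0095,-0.0305,0,0,0,0,0],[0.0095,-0.0305,0,0,0,0,0],[0.0095,-0.0305,0,0,0,0,0],[0,0,0,0,0,0,0],[0,0,0,0,0,0,0]]'|g
python3 -c "from h import *;wf();go(B[2])"
python3 -m pendant '[[0,0,0.014,0,0,0,0],[0,0,0.01,0,0,0,0],[0,0,0.003,0,0,0,0],[0,0,0.001,0,0,0,0],[0,0,0.001,0,0,0,0],[0,0,0.001,0,0,0,0],[0,0,0.001,0,0,0,0],[0,0,0.001,0,0,0,0],[0,0,0.001,0,0,0,0],[0,0,0.001,0,0,0,0],[0,0,0.001,0,0,0,0],[0,0,0.001,0,0,0,0]]'|g
python3 -c "from h import *;wf()"
```

```text
t: 16.25
tool_pos: [0.6582, -0.223, 0.1502]
wrist_force: [-0.4, -0.0, -2.4]
z 0.1512 F -3.48 +- 0.17 t 16.5
tool xy shift [ 0.0025 -0.0012 -0.    ] tcp [ 0.6588 -0.2214  0.1512]
t: 17.7
tool_pos: [0.6589, -0.2228, 0.1152]
wrist_force: [0.6, 0.2, -2.3]
z 0.1151 F -2.61 +- 0.22 t 17.95
```

```bash
g(){ grep -E "^t:|tool_pos|wrist_force"; }
python3 -m pendant '[[0,0,0.0008,0,0,0,0],[0,0,0.0008,0,0,0,0],[0,0,0,0,0,0,0]]'|g
python3 -m pendant '[[0,0,0.0006,0,0,0,0],[0,0,0.0006,0,0,0,0],[0,0,0,0,0,0,0]]'|g
python3 -c "from h import *;wf()"
```

```text
t: 18.25
tool_pos: [0.6587, -0.2227, 0.1133]
wrist_force: [1.1, 0.0, -2.3]
t: 18.55
tool_pos: [0.6587, -0.2227, 0.1121]
wrist_force: [0.9, -0.0, -2.2]
z 0.1122 F -1.85 +- 0.14 t 18.8
```

```bash
g(){ grep -E "^t:|tool_pos|wrist_force"; }
python3 -m pendant '[[0,0,0.0006,0,0,0,0],[0,0,0.0006,0,0,0,0],[0,0,0,0,0,0,0]]'|g
python3 -m pendant '[[0,0,0.0006,0,0,0,0],[0,0,0.0006,0,0,0,0],[0,0,0,0,0,0,0]]'|g
python3 -c "from h import *;wf()"
```

```text
t: 19.1
tool_pos: [0.6588, -0.2227, 0.1109]
wrist_force: [1.1, -0.8, -2.1]
t: 19.4
tool_pos: [0.6588, -0.2227, 0.1106]
wrist_force: [-0.8, -0.1, 1.7]
z 0.1106 F 2.65 +- 0.38 t 19.65
```

The foot landed at z = 0.1108 with the pin at only about 1.4 N, and the total is now about 6 N. This is the soft one. I'll hold for a second.

```bash

python3 -m pendant '[[0,0,0,0,0,0,0],[0,0,0,0,0,0,0],[0,0,0,0,0,0,0],[0,0,0,0,0,0,0],[0,0,0,0,0,0,0],[0,0,0,0,0,0,0],[0,0,0,0,0,0,0],[0,0,0,0,0,0,0],[0,0,0,0,0,0,0],[0,0,0,0,0,0,0],[0,0,0,0,0,0,0],[0,0,0,0,0,0,0]]'
python3 - <<'E'
from h import *
wf(5);go(B[2])
p=shot('wrist');i=p['color'][:,:,::-1]
cv2.imwrite('pics/w5.png',cv2.resize(i[180:280,270:370],(600,600),interpolation=cv2.INTER_CUBIC))
E
```

```text
t: 20.85
tool_pos: [0.6588, -0.2227, 0.1106]
tcp_rot: [[-0.914, -0.406, 0.001], [-0.406, 0.914, -0.0], [-0.001, -0.001, -1.0]]
wrist_force: [-0.8, 0.4, 6.6]
gripper_width: 0.024
gripper_force: 45.0
z 0.1106 F 5.25 +- 0.16 t 21.1
tool xy shift [ 0.002  0.    -0.   ] tcp [ 0.6588 -0.2227  0.1106]
```

View pics/w5.png

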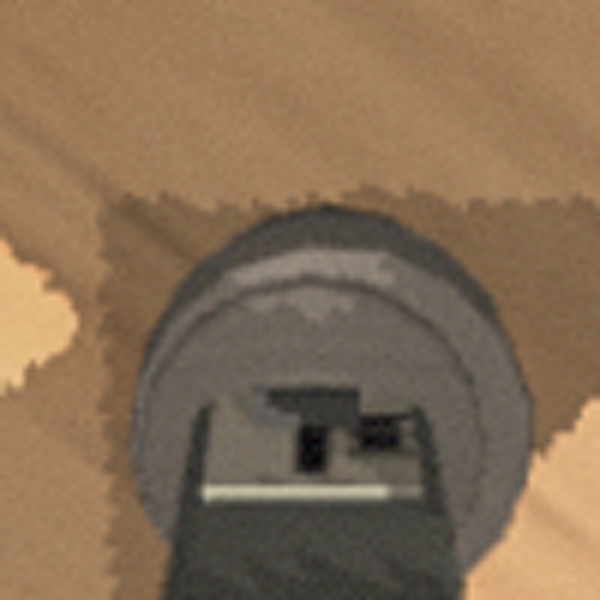

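The picture shows the foot sitting flush and nearly concentric on the cup (about 2–3 mm off), with the load held at about 9 N. Next I'll carry the gauge back over the vice.

```bash

python3 -m pendant '[[0,0,-0.005,0,0,0,0],[0,0,-0.03,0,0,0,0],[0,0,-0.045,0,0,0,0],[0,0,-0.045,0,0,0,0],[0,0,-0.045,0,0,0,0],[0,0,-0.01,0,0,0,0],[0.009,0.039,0,0,0,0,0],[0.009,0.039,0,0,0,0,0],[0.009,0.039,0,0,0,0,0],[0.009,0.039,0,0,0,0,0],[0.009,0.039,0,0,0,0,0],[0.009,0.039,0,0,0,0,0],[0.009,0.039,0,0,0,0,0],[0.008,0.037,0,0,0,0,0],[0,0,0,0,0,0,0],[0,0,0,0,0,0,0],[0,0,0,0,0,0,0],[0,0,0,0,0,0,0]]'
python3 -c "
from h import *
go((.4678,.0319))"
```

```text
t: 22.95
tool_pos: [0.4682, 0.0308, 0.2885]
tcp_rot: [[-0.914, -0.405, -0.002], [-0.405, 0.914, -0.0], [0.002, 0.001, -1.0]]
wrist_force: [0.5, -0.6, -2.8]
gripper_width: 0.0238
gripper_force: 45.0
tool xy shift [-0.      0.0012  0.    ] tcp [0.4682 0.0308 0.2885]
```

```bash

python3 -m pendant '[[0,0.001,0.03,0,0,0,0],[0,0,0.04,0,0,0,0],[0,0,0.04,0,0,0,0],[0,0,0.04,0,0,0,0],[0,0,0.03,0,0,0,0],[0,0,0.0085,0,0,0,0],[0,0,0,0,0,0,0],[0,0,0,0,0,0,0],[0,0,0.002,0,0,0,0],[0,0,0.002,0,0,0,0],[0,0,0.002,0,0,0,0],[0,0,0.002,0,0,0,0],[0,0,0.002,0,0,0,0],[0,0,0,0,0,0,0]]'
python3 -c "
from h import *
wf();go((.4678,.0319))"
```

```text
t: 24.35
tool_pos: [0.4671, 0.0327, 0.0908]
tcp_rot: [[-0.914, -0.406, -0.001], [-0.406, 0.914, 0.0], [0.001, 0.0, -1.0]]
wrist_force: [-0.6, 0.6, -3.5]
gripper_width: 0.0239
gripper_force: 45.0
z 0.0913 F -2.72 +- 0.12 t 24.6
tool xy shift [-0.     -0.0008 -0.    ] tcp [0.4675 0.0326 0.0913]
```

```bash

python3 -m pendant '[[0,-0.0008,0.001,0,0,0,0],[0,0,0.001,0,0,0,0],[0,0,0.001,0,0,0,0],[0,0,0,0,0,0,0],[0,0,0,0,0,0,0]]' | grep -E "tool_pos|wrist_f"
python3 -m pendant '[[0,0,0.0005,0,0,0,0],[0,0,0.0005,0,0,0,0],[0,0,0,0,0,0,0]]'| grep -E "tool_pos|wrist_f"
python3 -c "
from h import *
wf()"
```

```text
tool_pos: [0.4677, 0.0319, 0.0882]
wrist_force: [-0.3, 1.0, -2.4]
tool_pos: [0.4678, 0.0319, 0.0876]
wrist_force: [-0.4, -0.6, -1.5]
z 0.0876 F -0.48 +- 0.24 t 25.65
```

```bash

python3 -m pendant '[[0,0,0.0003,0,0,0,0],[0,0,0,0,0,0,0.3],[0,0,0,0,0,0,0.5],[0,0,0,0,0,0,0.5],[0,0,0,0,0,0,0.5],[0,0,0,0,0,0,0.5],[0,0,0,0,0,0,0.5],[0,0,-0.01,0,0,0,0.5],[0,0,-0.03,0,0,0,0.5],[0,0,-0.04,0,0,0,0.5],[0,0,-0.04,0,0,0,0.5],[0,0,-0.04,0,0,0,0.5],[0,0,-0.04,0,0,0,0.5],[0,0,0,0,0,0,0.5],[0,0,0,0,0,0,0.5]]' 
python3 - <<'E'
from h import *
p=shot('wrist');save(p,'w6')
for r in cut_out(p,'buffer_a')[:6]:
    ys,xs=np.nonzero(r['region']);print(round(r['score'],2),len(xs),atz(p,(xs.mean(),ys.mean()),.02))
for l in('gauge','tray','buffer_a'):
    for r in spot_point(p,l)[:4]:
        a=r['at'];print(l,round(r['score'],2),np.round(a),atz(p,(a[1],a[0]),.018 if l=='gauge' else 0))
print(get_obs()['qpos'])
E
```

```text
t: 27.15
tool_pos: [0.4683, 0.0319, 0.2887]
tcp_rot: [[-0.914, -0.406, 0.004], [-0.406, 0.914, -0.0], [-0.003, -0.002, -1.0]]
wrist_force: [0.5, -0.6, -0.5]
gripper_width: 0.0475
gripper_force: 0.0
0.7 1115 [ 0.64472822 -0.12898293  0.02      ]
0.69 1066 [ 0.65879816 -0.22286655  0.02      ]
0.59 1029 [ 0.59105384 -0.3077386   0.02      ]
0.58 112 [ 0.66210619 -0.018365    0.02      ]
gauge 0.97 [204. 323.] [0.4655565  0.03202961 0.018     ]
tray 0.8 [ 79. 105.] [ 0.4203959  -0.31882919  0.        ]
tray 0.53 [320. 244.] [ 0.66500399 -0.00241157  0.        ]
buffer_a 0.95 [270. 168.] [ 6.40724090e-01 -1.30451204e-01  5.55111512e-17]
buffer_a 0.76 [191.  80.] [ 0.58710169 -0.30591718  0.        ]
buffer_a 0.68 [256. 114.] [ 6.57492273e-01 -2.19275235e-01 -5.55111512e-17]
[-5.30083781e-02 -9.50810841e-02  1.39588578e+00  3.44552914e-05
  1.84426024e+00 -2.04232144e+00]
```

View pics/w6.png

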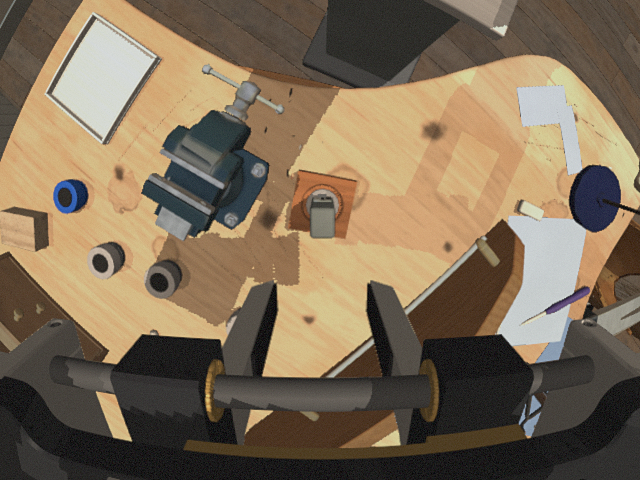

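The gauge stands back in its stand at (320,205), and the buffers are undisturbed. Next I'll go to the soft buffer, third in the row and leftmost of the grey ones here at (105,260).

```bash

python3 -m pendant '[[-0.0088,-0.0388,0,0,0,0,0.75],[-0.0088,-0.0388,0,0,0,0,0.75],[-0.0088,-0.0388,0,0,0,0,0.75],[-0.0088,-0.0388,0,0,0,0,0.75],[-0.0088,-0.0388,0,0,0,0,0.75],[-0.0088,-0.0388,0,0,0,0,0.75],[-0.0088,-0.0388,0,0,0,0,0.75],[-0.0088,-0.0388,0,0,0,0,0.75],[0,0,0.045,0,0,7,0.75],[0,0,0.045,0,0,7,0.75],[0,0,0.045,0,0,7,0.75],[0,0,0.03,0,0,0,0.75],[0,0,0,0,0,0,0.75],[0,0,0,0,0,0,0.75]]' 
python3 - <<'E'
from h import *
p=shot('wrist')
for r in cut_out(p,'buffer_a')[:5]:
    ys,xs=np.nonzero(r['region']);print(round(r['score'],2),np.round(r['bbox']),len(xs),atz(p,(xs.mean(),ys.mean()),.02))
for r in spot_point(p,'buffer_a')[:4]:
    a=r['at'];print(round(r['score'],2),np.round(a),atz(p,(a[1],a[0]),0))
go((.6585,-.223))
E
```

```text
t: 28.8
tool_pos: [0.6578, -0.2229, 0.1212]
tcp_rot: [[-0.999, -0.052, -0.002], [-0.052, 0.999, 0.001], [0.002, 0.001, -1.0]]
wrist_force: [-0.1, 0.9, -0.4]
gripper_width: 0.0707
gripper_force: 0.0
0.82 [531. 235. 589. 290.] 2266 [0.66208379 0.00067599 0.02      ]
0.67 [407. 203. 477. 267.] 3246 [ 0.64546606 -0.12609554  0.02      ]
0.65 [291. 214. 355. 280.] 3335 [ 0.65932521 -0.22086089  0.02      ]
0.6 [180. 124. 245. 192.] 3272 [ 0.59235273 -0.30989703  0.02      ]
0.5 [114.   0. 280.  52.] 5954 [ 0.48023497 -0.32397162  0.02      ]
0.94 [253. 547.] [ 0.66087502 -0.00367367  0.        ]
0.87 [222. 433.] [ 0.63804209 -0.12839087  0.        ]
0.78 [151. 221.] [ 5.87959916e-01 -3.08455290e-01 -5.55111512e-17]
0.74 [235. 326.] [ 0.65456942 -0.21890535  0.        ]
tool xy shift [ 0.0012  0.0008 -0.    ] tcp [ 0.6598 -0.2237  0.1255]
```

```bash

python3 -m pendant '[[0.0008,0.001,0.03,0,0,0,0.75],[0,0,0.035,0,0,0,0.75],[0,0,0.03,0,0,0,0.75],[0,0,0.017,0,0,0,0.75],[0,0,0.0045,0,0,0,0.75],[0,0,0,0,0,0,0.75],[0,0,0,0,0,0,0.3],[0,0,0,0,0,0,0.3],[0,0,0,0,0,0,0.3],[0,0,0,0,0,0,0.3],[0,0,0,0,0,0,0.3],[0,0,0,0,0,0,0.3]]' 30
```

```text
t: 30.15
tool_pos: [0.6583, -0.2222, 0.0071]
tcp_rot: [[-0.999, -0.052, 0.002], [-0.052, 0.999, -0.0], [-0.002, -0.001, -1.0]]
wrist_force: [-0.7, 1.0, 5.3]
gripper_width: 0.0473
gripper_force: 30.0
```

```bash

python3 -m pendant '[[0,0,-0.015,0,0,0,0.3],[0,0,-0.04,0,0,0,0.3],[0,0,-0.045,0,0,0,0.3],[0,0,-0.045,0,0,0,0.3],[0,0,-0.04,0,0,0,0.3],[0.0402,-0.0149,0,0,0,0,0.3],[0.0402,-0.0149,0,0,0,0,0.3],[0.0402,-0.0149,0,0,0,0,0.3],[0.0402,-0.0149,0,0,0,0,0.3],[0.0402,-0.0149,0,0,0,0,0.3],[0.0402,-0.0149,0,0,0,0,0.3],[0,0,0,0,0,0,0.3],[0,0,0.04,0,0,0,0.3],[0,0,0.04,0,0,0,0.3],[0,0,0.04,0,0,0,0.3],[0,0,0,0,0,0,0.3],[0,0,0,0,0,0,0.3]]' 
python3 - <<'E'
from h import *
p=shot('top');save(p,'t7')
for r in cut_out(p,'tray')[:1]:
    b=r['bbox'];print(r['score'],b,atz(p,((b[0]+b[2])/2,(b[1]+b[3])/2),.018))
go((.422,-.324))
E
```

```text
t: 31.85
tool_pos: [0.4211, -0.3235, 0.0703]
tcp_rot: [[-0.999, -0.052, -0.001], [-0.052, 0.999, 0.001], [0.001, 0.001, -1.0]]
wrist_force: [0.3, -0.5, -1.4]
gripper_width: 0.0476
gripper_force: 30.0
0.68 [355.8, 290.2, 438.1, 392.9] [ 0.41630926 -0.31486879  0.018     ]
tool xy shift [ 0.0007  0.0012 -0.    ] tcp [ 0.4228 -0.3252  0.0733]
```

View pics/t7.png

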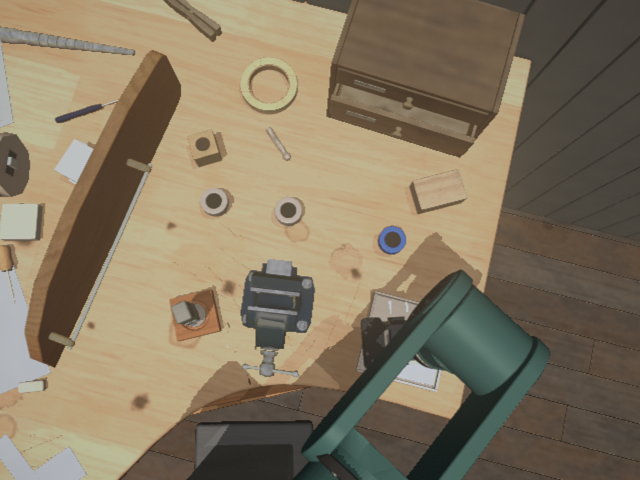

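The gauge is in its stand and the firm buffers are at (215,201) and (288,210), unmoved. The gripper holding the soft one is over the tray, so I'll lower it.

```bash

python3 -m pendant '[[0,0,0.025,0,0,0,0.3],[0,0,0.02,0,0,0,0.3],[0,0,0.007,0,0,0,0.3],[0,0,0.002,0,0,0,0.3],[0,0,0,0,0,0,0.3],[0,0,0.002,0,0,0,0.3],[0,0,0.001,0,0,0,0.3],[0,0,0,0,0,0,0.3]]'|grep -E "tool_pos|wrist_f"
python3 -m pendant '[[0,0,0.001,0,0,0,0.3],[0,0,0.0005,0,0,0,0.3],[0,0,0,0,0,0,0.3]]'|grep -E "tool_pos|wrist_f"
python3 -c "from h import *;wf()"
```

```text
tool_pos: [0.4214, -0.3241, 0.0139]
wrist_force: [-0.2, 0.8, -1.3]
tool_pos: [0.4211, -0.3239, 0.0118]
wrist_force: [1.0, -0.2, -2.4]
z 0.012 F -1.78 +- 0.18 t 33.3
```

```bash

python3 -m pendant '[[0,0,0.0005,0,0,0,0.3],[0,0,0.0005,0,0,0,0.3],[0,0,0,0,0,0,0.3]]'|grep -E "tool_pos|wrist_f"
python3 -c "from h import *;wf()"
```

```text
tool_pos: [0.4212, -0.324, 0.0111]
wrist_force: [-0.9, -0.3, -0.7]
z 0.0111 F -0.4 +- 0.15 t 33.85
```

Touching down now. I'll release and rise.

```bash

python3 -m pendant '[[0,0,0.0005,0,0,0,0.3],[0,0,0,0,0,0,0.6],[0,0,0,0,0,0,0.7],[0,0,0,0,0,0,0.7],[0,0,0,0,0,0,0.7],[0,0,0,0,0,0,0.7],[0,0,-0.01,0,0,0,0.7],[0,0,-0.03,0,0,0,0.7],[0,0,-0.045,0,0,0,0.7],[0,0,-0.045,0,0,0,0.7],[0,0,-0.045,0,0,0,0.7],[0,0,-0.03,0,0,0,0.7],[0,0,0,0,0,0,0.7],[0,0,0,0,0,0,0.7],[0,0,0,0,0,0,0.7]]'
python3 - <<'E'
from h import *
p=shot('wrist');save(p,'w8')
for l in('gauge','tray','buffer_a'):
    for r in spot_point(p,l)[:4]:
        a=r['at'];print(l,round(r['score'],2),np.round(a),atz(p,(a[1],a[0]),.018 if l=='gauge' else 0))
E
```

```text
t: 35.35
tool_pos: [0.4205, -0.3233, 0.2136]
tcp_rot: [[-0.999, -0.052, -0.002], [-0.052, 0.999, 0.002], [0.002, 0.002, -1.0]]
wrist_force: [-0.9, -0.3, -0.6]
gripper_width: 0.0659
gripper_force: 0.0
gauge 0.83 [271. 589.] [0.46494896 0.03112532 0.018     ]
gauge 0.46 [218. 320.] [ 0.41774493 -0.32389558  0.018     ]
buffer_a 0.79 [216. 320.] [ 0.41926031 -0.323846    0.        ]
buffer_a 0.73 [272. 589.] [0.47123828 0.04907545 0.        ]
```

View pics/w8.png

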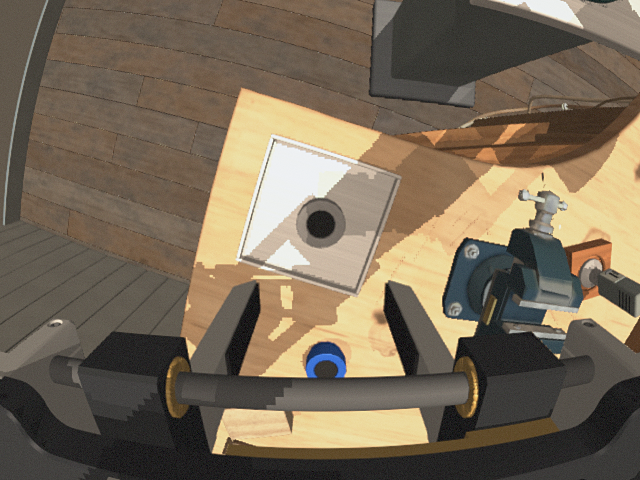

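The soft buffer lies flat in the tray near its centre at (320,222), the gauge stands in its stand at (595,275), and the gripper is clear.

```bash
python3 -c "
from plant import *
print(job_done())"
```

```text
the job is handed in; nothing more can be done
None
```

I handed the job in at about 35 s. The third buffer (near y = -0.22) was the soft one: about 1.4 N on the pin as the foot landed, then held flush at about 9 N. The gauge is back in its stand, the soft buffer is flat in the tray, and the two firm buffers are where they stood. The hand-in call gave no verdict.

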